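# Latch the bolt tray into its push-push dock

## Task

Put the aluminium bolt tray back into its grey dock: take it by its sides, set it flat on the open runway in front of the mouth, in line and latch pin first, and let go. Then take it again by the black finger tab on its front, slide it in, press it firmly to the end stop once so that the push-push latch catches, let go and check that its front stays flush with the mouth (if it springs out, press it again). Keep the tray level with its bolts in it, and leave the masking tape, pine block and spanner where they are.

Things in the scene. Friction and masses are not known exactly. Their poses are not given: they have to be found in the camera images.
- tray_center (a point): centre of the tray's body, 21 mm above its underside. Loose open aluminium box, body 100 (x) x 56 (y) x 42 mm (z) high, 3 mm walls, low lengthwise divider, 0.2 to 0.33 kg plus two 40 g bolts; grasp it across its 56 mm width. Its x points to the rear end with the latch pin, -x to the front with the black finger tab; z up. 194 mm long overall.
- tray_pin (a point): latch pin: upright 4 mm steel pin, 40 mm behind the tray's rear wall, hanging from a flat tail (12 mm wide, 24 to 29 mm above the tray's underside) that runs out 46 mm from the rear wall. This point: on the pin's axis, 17 mm above the tray's underside.
- tray_tab (a point): grip point of the black finger tab: 30 mm in front of the tray's front wall, on its centre line, 26 mm above its underside. The tab is an upright fin 14 mm thick (y), 30 mm high (11 to 41 mm above the underside), sticking out 48 mm from the front wall; grip it across its thickness from above. Axes as the tray's.
- tray_face (a point): foot of the tray's front wall: middle of its outer lower edge, 50 mm in front of the tray's centre, level with its underside. Axes as the tray's.
- tray: the tray; origin at the centre of its body's underside, axes as above.
- dock_mouth (a point): middle of the lower edge of the dock's mouth, on its base plate, 6 mm above the worktop. x points into the dock (direction of sliding and pressing), y across, z up. The dock is a fixed grey sheet-metal housing 175 mm deep, 69 mm wide, roof 55 mm above the worktop with a window; inner width 59 mm, flaring to 66 mm at the mouth. Plate and walls are slippery (friction about 0.2).
- dock_runway (a point): where to set the tray's centre over: on the open runway, 105 mm in front of the mouth, on the base plate (6 mm above the worktop), axes as dock_mouth. The plate, 96 mm wide, reaches 165 mm in front of the mouth, with two low rails (tops 12 mm above the worktop), 65 mm apart at the mouth, 85 mm at the far end, that funnel the tray. The tail then just clears the mouth; nearer than 98 mm it would land on the roof.
- dock_stop (a point): where the foot of the tray's front wall is when pressed to the rigid end stop: 13.5 mm inside the mouth, on the base plate. A spring pushes back from 23 mm outside the mouth on, 4 N rising to 8 N. Pressed at least 11 mm inside (about 12 to 15 N at the stop) and let go, the tray comes back flush with the mouth (within 1 mm) and stays latched.
- ejector (a joint): travel (m) of the spring ejector in the dock: 0 when nothing pushes it, 0.023 when the tray is latched with its front flush, 0.036 when pressed to the end stop. Pressed short, or pressed again when latched, the tray springs out until its front is 23 mm or more outside the mouth and this reads about 0; then wait 3 s before pressing again.
- bolt_a: loose steel hex bolt 50 mm long, 19 mm across the head, lying lengthwise in the tray on the +y side of its divider; origin under its middle.
- bolt_b: the like bolt on the -y side of the tray's divider.
- masking_tape: bystander: roll of masking tape 100 mm across, 25 mm high, lying flat; origin under its centre. Leave it.
- pine_block: bystander: pine block 60 x 150 x 45 mm (x, y, z); origin under its centre. Leave it.
- spanner: bystander: combination spanner 220 mm long (y), 37 mm wide, 6 mm thick; origin under its centre. Leave it.
Not all that is in view belongs to the job. What is shaped like the bolt_b but green or red is not meant.

How it is judged:
On the way, in this order (a step that is already met when the one before it is completed fails the run):
1. the tray is set down flat on the runway, in line with the mouth, pin first, outside the mouth, and let go (x of tray_face in the frame of dock_mouth between -0.19 and -0.06 m and y of tray_face in the frame of dock_mouth between -0.02 and 0.02 m and z of tray_face in the frame of dock_mouth between -0.004 and 0.008 m and x of tray_center in the frame of dock_mouth above -0.14 m and angle between the x axis of tray and the x axis of dock_mouth, either way round below 0.15 rad and x of tray_tab in the frame of dock_mouth below -0.09 m and angle between tray's own z axis and vertical below 0.08 rad and contact force between the fingers and tray below 0.1 N), for 0.2 s.
2. the tray is taken or pushed by its finger tab and slid well into the dock (x of tray_face in the frame of dock_mouth above -0.02 m and contact force between the fingers and tray_c0 above 0.5 N), for 0.05 s.
At the end, for the whole second after the job is handed in: The tray stays in the dock by the latch alone: its front is flush with the mouth within 4 mm, it lies level and in line, at rest and released, with both bolts still in it (x of tray_face in the frame of dock_mouth between -0.004 and 0.004 m and angle between the x axis of tray and the x axis of dock_mouth, either way round below 0.1 rad and angle between tray's own z axis and vertical below 0.08 rad and contact force between the fingers and tray below 0.1 N and linear speed of tray below 0.01 m/s and x of bolt_a in the frame of tray between -0.05 and 0.05 m and y of bolt_a in the frame of tray between -0.028 and 0.028 m and z of bolt_a in the frame of tray between -0.005 and 0.035 m and x of bolt_b in the frame of tray between -0.05 and 0.05 m and y of bolt_b in the frame of tray between -0.028 and 0.028 m and z of bolt_b in the frame of tray between -0.005 and 0.035 m); the robot touches nothing.
It fails at once if the tray is tipped by more than 35 degrees (angle between tray's own z axis and vertical above 0.61 rad).
It fails at once if the masking tape is shifted by more than 30 mm (distance of masking_tape from where it was at the start of the episode above 0.03 m).
It fails at once if the pine block is shifted by more than 30 mm (distance of pine_block from where it was at the start of the episode above 0.03 m).
It fails at once if the spanner is shifted by more than 30 mm (distance of spanner from where it was at the start of the episode above 0.03 m).
It also fails if it takes over 45 s, if anything falls off the work surface, if the arm or the gripper's body presses on something with over 40 N, if the wrist force passes 120 N, or if a joint passes its speed limit or range.

## Robot

A 6-joint arm with a two-finger parallel gripper is mounted at the origin on a cart in front of the work surface, level with it; the furniture and walls round the work are solid. World frame = base frame: x ahead of the robot, y to its left, z up, the work surface at z = 0. Lengths are in m, angles in rad, forces in N, time in s.
With the tool pointing down it reaches from about 0.375 to 0.75 m from the base axis. Payload 9 kg.
Tool frame: the origin (TCP) lies on the mounting face of the last link; the fingertips stand 173 mm ahead of it and the grasp point (between the pads) lies 155 mm ahead of it; z points along the fingers, y is the line along which they close (so a half turn about z gives the same grasp; the last joint's range is limited). The gripper opens to 85 mm and grips with 20 to 120 N. Pads are 22 mm wide; open, the fingers measure 114 mm over their backs; the gripper's body (76 mm by 85 mm) begins 54 mm behind the grasp point. The pads swing forward as they close: fully open they stand 13 mm farther back than shut.
Start: joints at [-1.483, 0.104, 0.097, 1.564, 0, 1.353], TCP at [0.181, -0.572, 0.405] pointing down, gripper open.
Joint ranges: [-2.99, 2.99], [-0.84, 1.86], [-1.1, 1.16], [-1.84, 2.11], [-1.51, 1.56], [-3.14, 3.14]. Speed limits (rad/s): [2.22, 2.22, 2.57, 3.14, 3.14, 3.14].

## Interface

Orientations are given as a unit quaternion [x, y, z, w].
In Python, from station import manip, grab_frame gives the robot as it stands. The module is installed in compiled form; this text tells all that it offers.
- The arm moves only by the tool drive_tool, never from a script. Its argument "plan" is a list of rows, each an object of numbers: "tx", "ty", "tz": the shift along the tool's x, y, z as a fraction of full scale; "twist": the turn about the tool's z as a fraction of full scale; "jaw": the gripper command: -1 is shut, 1 is fully open, values between are in proportion. A call has exactly 8 rows; each row is the pose to reach, as a shift and turn from the pose commanded when the call began, along the tool's axes at that moment, turning the shorter way round; what a row does not reach only later rows make up. Full scale, the value 1, is 0.15 m for a shift and 2 pi rad for a turn. A row lasts 1/10 s, in which the tool goes at most 50 mm and 8.59 degrees, less where a joint would pass 70% of its speed; a pose out of reach is approached as far as the arm can. A call with a number of a shift or a turn outside -1 to 1 is refused whole. A call with a gripper value outside its range is refused whole. The fingers move at their own pace and stop on an object; "squeeze" is the grip in N (left out, the last holds). Time passes only in rows, so rows that repeat a pose let the fingers close, or fill a call up. It gives the time, the measured TCP pose, the force, the opening and the grip force at its end, in the units of the state.
- manip.get_obs(): the state, without advancing time (a new reading comes with each control period).
- grab_frame(name): name is "scene" or "top"; returns a dict with "img" (480x640x3 uint8, red, green, blue), "vertical_fov" (degrees; the focal length in pixels is half the picture's height over the tangent of half this angle, whatever the lens; pixels are square), "cx", "cy" (the principal point, pixels), "camera_from_world" (4x4, takes a point from world to camera coordinates). Camera axes: x right, y down, z forward; pixel columns grow to the right and rows downward; lengths in m; the calibration is good to about 2 mm. A picture is of the moment at which its call begins. There is no depth.
- manip.job_done(): hands the job in; it is judged then, once.
The state is a dict: "t": time; "joint_positions": joint angles; "dq": joint speeds; "joint_torque": joint torques, N m; "ee_pos": TCP position; "eef_rot": TCP orientation; "wrist_force": force on the tool from outside, world axes, zero at the start; "torque": the same for the moment, N m; "gripper_width": opening from 0.0 (shut) to 1.0 (fully open); "grip_force": force on a finger pad.
Only numpy, scipy, OpenCV 4.12 (cv2) and the standard library are available. Lean on these libraries where they do the work, as an engineer would, in place of code of your own. Each camera call takes 0.05 s, during which the arm holds its last target. There are 200 camera calls.

## Working session

There is one attempt and no reset: what is moved stays moved. The work goes in short steps, Python scripts to look and compute and a tool call to move; the robot and the scene stay as the last step left them, time stands still between calls to the robot, and variables do not carry over. Pictures are saved under pics/ and viewed, at most 10 in all, crops included, and the job is handed in when it is done.

Besides the shell and the picture viewer there is one more tool, called after "Emit:" as name(argument=value, ...) on one line, values as JSON. drive_tool: Moves the arm, as the interface text tells. Shift numbers are shares of 0.15 m and turn numbers shares of 2 pi rad, none past 1 either way. Its arguments: {"type":"object","properties":{"plan":{"type":"array"},"squeeze":{"type":"number"}},"required":["plan"]}

```bash
mkdir -p pics; cat > h.py <<'E'
import numpy as np, cv2, pickle
from station import manip, grab_frame
def snap(n, f):
    d=grab_frame(n); cv2.imwrite(f'pics/{f}.png', d['img'][:,:,::-1]); pickle.dump(d,open(f'pics/{f}.pkl','wb')); return d
def cam(d):
    f=240/np.tan(np.radians(d['vertical_fov'])/2); M=np.array(d['camera_from_world']); return f,d['cx'],d['cy'],M
def ray(d,u,v,z):
    f,cx,cy,M=cam(d); R=M[:3,:3]; o=-R.T@M[:3,3]; w=R.T@np.array([(u-cx)/f,(v-cy)/f,1]); return o+w*(z-o[2])/w[2]
def proj(d,p):
    f,cx,cy,M=cam(d); c=M[:3,:3]@np.array(p)+M[:3,3]; return np.array([cx+f*c[0]/c[2],cy+f*c[1]/c[2]])
E
python3 - <<'E'
from h import *
for n in('scene','top'):
    d=snap(n,n+'0'); f,cx,cy,M=cam(d); print(n,f,cx,cy,-M[:3,:3].T@M[:3,3],M[2,:3])
o=manip.get_obs(); print({k:np.round(v,4) for k,v in o.items()})
E
```

```text
scene 499.2022242898129 323.5364360182184 236.7871785156737 [ 0.29429505 -0.61701885  0.72481085] [ 0.31468547  0.562929   -0.76425388]
top 614.0335641918313 326.2446823281877 244.34146954993585 [ 0.48356318 -0.12881848  1.13258009] [ 0.07236962  0.01350499 -0.99728644]
{'t': np.float64(0.1), 'joint_positions': array([-1.4827,  0.1047,  0.0966,  1.5639, -0.    ,  1.3531]), 'dq': array([-0.0012, -0.0022,  0.0034, -0.0002, -0.0009, -0.0018]), 'joint_torque': array([ 5.40000e-03, -5.58211e+01,  5.04720e+01,  1.31000e-02,
       -2.00000e-04, -0.00000e+00]), 'ee_pos': array([ 0.1806, -0.5721,  0.404 ]), 'eef_rot': array([ 9.883e-01,  1.523e-01,  0.000e+00, -6.000e-04]), 'wrist_force': array([-0.1503,  0.5565, -0.6238]), 'torque': array([-0.0213, -0.0227,  0.0414]), 'grip_force': np.float64(0.0), 'gripper_width': np.float64(1.0018)}
```

View pics/scene0.png

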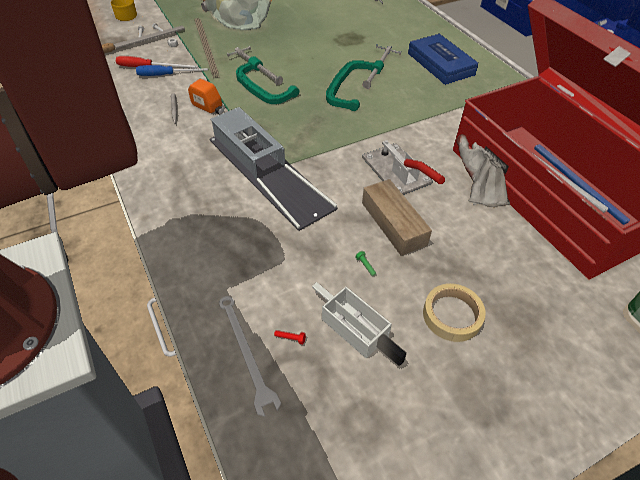

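View pics/top0.png

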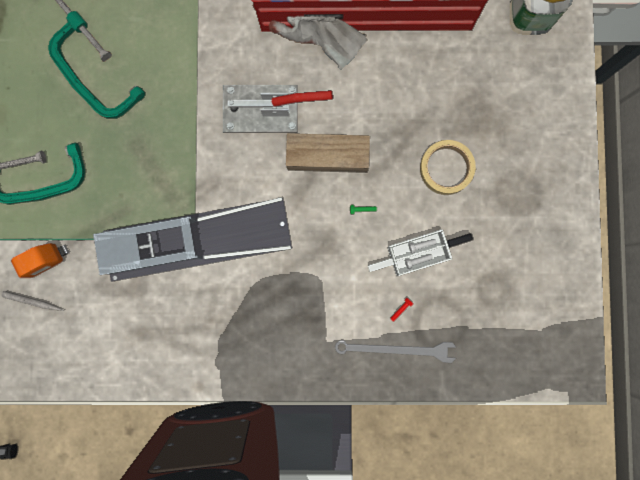

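The scene view shows the tray at about (357,322), tail to the upper left and black tab at (393,349), and the dock with its mouth near (260,175). In the top view the tray is at (420,251), tab (460,240), tail (380,265), and the dock mouth near (197,235). Possible mix-ups: the green bolt at top (363,209) and red bolt at (401,309) are decoys; the toggle clamp plate at (260,108) is grey but not the dock. The real tray is the one at (420,251), with the steel bolts in it.

```bash
python3 - <<'E'
import cv2,numpy as np
t=cv2.imread('pics/top0.png')
a=cv2.resize(t[220:285,360:480],None,fx=6.5,fy=6.5,interpolation=cv2.INTER_CUBIC)[:, :780]
b=cv2.resize(t[190:285,85:300],None,fx=3.6,fy=3.6,interpolation=cv2.INTER_CUBIC)[:150*3,:]
c=cv2.resize(t[190:285,85:300],(780,345),interpolation=cv2.INTER_CUBIC)
a=cv2.resize(t[222:282,360:480],(480,240),interpolation=cv2.INTER_CUBIC)
im=np.zeros((590,780,3),np.uint8); im[:240,:480]=a; im[245:590]=c
cv2.imwrite('pics/crop1.png',im)
E
```

```text
(no output)
```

View pics/crop1.png

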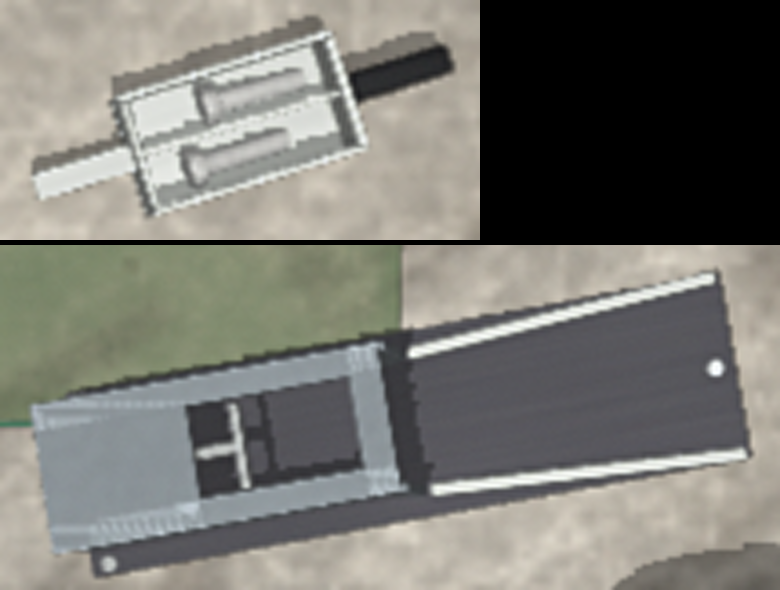

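The crop confirms the choice: an open box with two grey steel bolts, a tail at lower left and a black tab at right. The dock's roof mouth edge runs (382,345)-(402,490) in the crop, and the runway's end corners are at (715,270) and (750,457).

```bash
python3 - <<'E'
from h import *
d=pickle.load(open('pics/top0.pkl','rb')); s=pickle.load(open('pics/scene0.pkl','rb'))
T=[(360+x/4,222+y/4) for x,y in[(120,98),(326,33),(366,148),(152,212)]]
P=np.array([ray(d,u,v,.042) for u,v in T]); print(P.round(4)); print('sides',[np.linalg.norm(P[i]-P[(i+1)%4]).round(4) for i in range(4)])
te=ray(d,360+36/4,222+178/4,.029); tb=ray(d,360+451/4,222+60/4,.041)
print('tailend',te,'tabend',tb,np.linalg.norm(te-tb)); c=P.mean(0)
ax=te-tb; print('center',c,'yaw tips',np.degrees(np.arctan2(ax[1],ax[0])), 'yaw rim',[np.degrees(np.arctan2(*(v[1::-1]))) for v in (P[0]-P[1],P[3]-P[2])], 'mid tips',(te+tb)/2)
k=780/215
D=lambda x,y,z: ray(d,85+x/k,190+(y-245)/(345/95),z)
R=[D(382,345,.055),D(402,490,.055),D(53,552,.055),D(33,405,.055)]; B=[D(715,270,.006),D(750,457,.006)]
print('roof',np.round(R,4),[np.linalg.norm(R[i]-R[(i+1)%4]).round(4) for i in range(4)])
m=(R[0]+R[1])/2; b=(B[0]+B[1])/2; rb=(R[2]+R[3])/2
print('plate end',np.round(B,4),np.linalg.norm(B[0]-B[1]),'mouth',m,'end',b,np.linalg.norm((m-b)[:2]))
for v in (m-b,rb-m,rb-b): print(np.degrees(np.arctan2(v[1],v[0])))
# bolts-check in scene: project center/mouth
for p in (c,te,tb,[m[0],m[1],.055],[b[0],b[1],.006],R[0],R[1],R[2],R[3]): print(proj(s,p).round(1))
# gray edges of tray in scene
E
```

```text
[[ 0.5585 -0.2274  0.042 ]
 [ 0.5871 -0.3192  0.042 ]
 [ 0.5359 -0.3361  0.042 ]
 [ 0.5078 -0.2411  0.042 ]]
sides [np.float64(0.0962), np.float64(0.054), np.float64(0.0991), np.float64(0.0525)]
tailend [ 0.52348251 -0.19055827  0.029     ] tabend [ 0.57495376 -0.3746172   0.041     ] 0.1914966844764448
center [ 0.54731319 -0.28093136  0.042     ] yaw tips 105.62340630161025 yaw rim [np.float64(107.34148616409139), np.float64(106.45901301682207)] mid tips [ 0.54921813 -0.28258774  0.035     ]
roof [[0.6102 0.1264 0.055 ]
 [0.5394 0.1157 0.055 ]
 [0.5098 0.2854 0.055 ]
 [0.5815 0.2969 0.055 ]] [np.float64(0.0716), np.float64(0.1722), np.float64(0.0726), np.float64(0.1729)]
plate end [[ 0.6537 -0.032   0.006 ]
 [ 0.5581 -0.05    0.006 ]] 0.0973128027174333 mouth [0.57478449 0.12104949 0.055     ] end [ 0.60590553 -0.04100803  0.006     ] 0.16501866267354798
100.87056737786725
99.72662789591335
100.28580965503568
[357.1 314.7]
[317.4 283.2]
[404.6 355.9]
[269.3 154. ]
[319.4 217.7]
[284.  147.4]
[254.2 160.8]
[211.3 118.5]
[240.1 106.9]
```

```bash
python3 - <<'E'
import cv2,numpy as np
t=cv2.imread('pics/scene0.png')
im=np.zeros((600,800,3),np.uint8)
im[:400,:440]=cv2.resize(t[275:375,305:415],(440,400),interpolation=cv2.INTER_CUBIC)
im[:,445:]=0
c=cv2.resize(t[100:235,205:345],None,fx=2.5,fy=2.5,interpolation=cv2.INTER_CUBIC)
im[:c.shape[0],445:445+c.shape[1]]=c
cv2.imwrite('pics/crop2.png',im)
E
```

```text
(no output)
```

View pics/crop2.png

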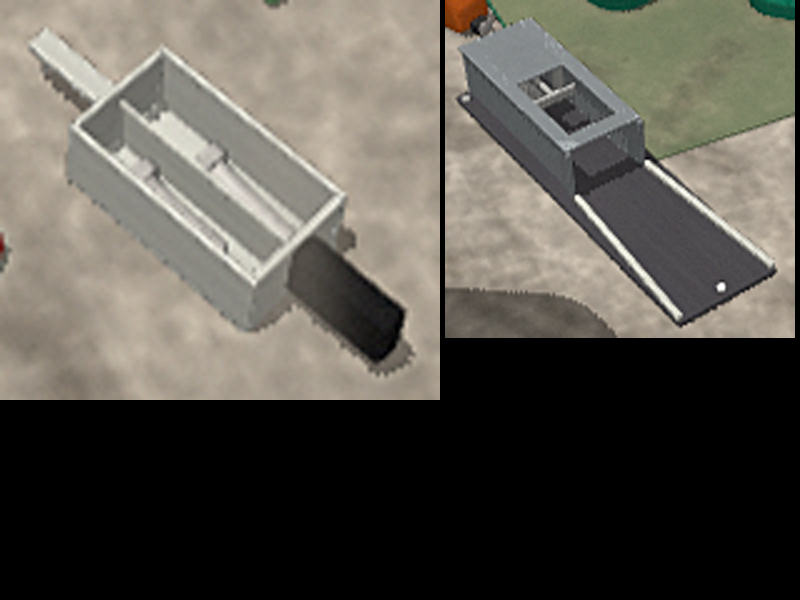

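```bash
python3 - <<'E'
from h import *
d=pickle.load(open('pics/top0.pkl','rb')); s=pickle.load(open('pics/scene0.pkl','rb'))
S=[(305+x/4,275+y/4) for x,y in[(163,49),(345,197),(252,283),(72,128)]]
P=np.array([ray(s,u,v,.042) for u,v in S]);print(P.round(4),P.mean(0),[np.linalg.norm(P[i]-P[(i+1)%4]).round(4) for i in range(4)],[np.degrees(np.arctan2(*(v[1::-1]))) for v in (P[0]-P[1],P[3]-P[2])])
te=ray(s,314.3,285,.029);tb=ray(s,403,358.7,.041);a=te-tb;print(te,tb,np.linalg.norm(a),np.degrees(np.arctan2(a[1],a[0])))
D=lambda x,y,z: ray(s,205+(x-445)/2.5,100+y/2.5,z)
R=[D(645,118,.055),D(570,152,.055),D(462,48,.055),D(530,18,.055)];B=[D(775,268,.006),D(681,325,.006)]
m=(R[0]+R[1])/2;b=(B[0]+B[1])/2;rb=(R[2]+R[3])/2
print(np.round(R,4),np.round(B,4),m,b,[np.degrees(np.arctan2(v[1],v[0])) for v in (m-b,rb-m,rb-b)])
E
```

```text
[[ 0.5572 -0.227   0.042 ]
 [ 0.5862 -0.3203  0.042 ]
 [ 0.5345 -0.3354  0.042 ]
 [ 0.5059 -0.2436  0.042 ]] [ 0.54594377 -0.28156692  0.042     ] [np.float64(0.0976), np.float64(0.0538), np.float64(0.0962), np.float64(0.0538)] [np.float64(107.27871393960537), np.float64(107.28187564250513)]
[ 0.51718111 -0.19141533  0.029     ] [ 0.57026424 -0.37727452  0.041     ] 0.19366326021070634 105.93983945757572
[[0.6123 0.1262 0.055 ]
 [0.5408 0.115  0.055 ]
 [0.5099 0.2824 0.055 ]
 [0.5789 0.297  0.055 ]] [[ 0.65   -0.0318  0.006 ]
 [ 0.5572 -0.0518  0.006 ]] [0.57655456 0.12059133 0.055     ] [ 0.60361838 -0.04178579  0.006     ] [np.float64(99.4626522470185), np.float64(100.77423095272032), np.float64(100.13305909113946)]
```

Both views agree within 2 mm. Tray centre is (0.546, -0.2815) with yaw about 106.6°. The dock mouth is (0.5755, 0.121) with yaw about 100.2°, so the runway point is about (0.594, 0.0175). I'll add a helper for the move numbers and start.

```bash
cat >> h.py <<'E'
from scipy.spatial.transform import Rotation as Ro
def st():
    o=manip.get_obs(); R=Ro.from_quat(o['eef_rot']).as_matrix()
    print('t',round(float(o['t']),2),'pos',np.round(o['ee_pos'],4),'yaw',np.degrees(np.arctan2(R[1,0],R[0,0])).round(2),'zax',R[:,2].round(3),'F',np.round(o['wrist_force'],1),'w',round(float(o['gripper_width']),3),'g',round(float(o['grip_force']),1),'q',np.round(o['joint_positions'],2)); return o,R
def go(p,yaw,o=None):
    "fractions to reach TCP p, tool-x yaw (deg)"
    o,R=st(); y0=np.degrees(np.arctan2(R[1,0],R[0,0])); t=-((yaw-y0+180)%360-180)
    print('shift',(R.T@(np.array(p)-o['ee_pos'])/.15).round(4),'twist',round(t/360,4))
E
python3 -c "
from h import *
go([.546,-.2815,.183],106.6)"
```

```text
t 0.1 pos [ 0.1806 -0.5721  0.404 ] yaw 17.52 zax [-0.     0.001 -1.   ] F [-0.2  0.6 -0.6] w 1.002 g 0.0 q [-1.48  0.1   0.1   1.56 -0.    1.35]
shift [ 2.9056 -1.1123  1.4753] twist -0.2474
```

Emit:
drive_tool(plan=[{"tx":0.12,"ty":-0.05,"tz":0,"twist":-0.02,"jaw":1},{"tx":0.26,"ty":-0.1,"tz":0,"twist":-0.04,"jaw":1},{"tx":0.4,"ty":-0.15,"tz":0,"twist":-0.06,"jaw":1},{"tx":0.55,"ty":-0.2,"tz":0,"twist":-0.08,"jaw":1},{"tx":0.7,"ty":-0.26,"tz":0,"twist":-0.1,"jaw":1},{"tx":0.85,"ty":-0.32,"tz":0,"twist":-0.12,"jaw":1},{"tx":1,"ty":-0.37,"tz":0,"twist":-0.14,"jaw":1},{"tx":1,"ty":-0.37,"tz":0,"twist":-0.15,"jaw":1}])

```text
t: 0.9
ee_pos: [0.3088, -0.4725, 0.4045]
eef_rot: [0.809, 0.587, 0.0, -0.0]
wrist_force: [-0.2, 0.2, 0.3]
gripper_width: 1.001
grip_force: 0.0
```

```bash
python3 -c "
from h import *
go([.546,-.2815,.183],106.6)"
```

```text
t 0.9 pos [ 0.3088 -0.4725  0.4045] yaw 71.94 zax [ 0.     0.001 -1.   ] F [-0.2  0.2  0.3] w 1.001 g 0.0 q [-1.22 -0.   -0.01  1.56  0.    0.66]
shift [1.6992 1.1087 1.4785] twist -0.0963
```

Emit:
drive_tool(plan=[{"tx":0.12,"ty":0.08,"tz":0.1,"twist":-0.015,"jaw":1},{"tx":0.26,"ty":0.17,"tz":0.2,"twist":-0.035,"jaw":1},{"tx":0.4,"ty":0.27,"tz":0.3,"twist":-0.055,"jaw":1},{"tx":0.55,"ty":0.38,"tz":0.4,"twist":-0.075,"jaw":1},{"tx":0.7,"ty":0.5,"tz":0.5,"twist":-0.096,"jaw":1},{"tx":0.85,"ty":0.6,"tz":0.55,"twist":-0.096,"jaw":1},{"tx":0.98,"ty":0.64,"tz":0.6,"twist":-0.096,"jaw":1},{"tx":1,"ty":0.65,"tz":0.6,"twist":-0.096,"jaw":1}])

```text
t: 1.7
ee_pos: [0.4478, -0.3607, 0.313]
eef_rot: [0.6, 0.8, 0.001, -0.001]
wrist_force: [0.1, -1.3, 0.3]
gripper_width: 0.998
grip_force: 0.0
```

```bash
python3 -c "
from h import *
go([.546,-.2815,.183],106.6)"
```

```text
t 1.7 pos [ 0.4478 -0.3607  0.313 ] yaw 106.22 zax [-0.002  0.002 -1.   ] F [ 0.1 -1.3  0.3] w 0.998 g 0.0 q [-0.91  0.03 -0.14  1.4   0.    0.38]
shift [0.322  0.7767 0.8673] twist -0.0011
```

Move above the tray, keeping the fingertips clear (TCP z about 0.28), and check with a picture before descending.

Emit:
drive_tool(plan=[{"tx":0.05,"ty":0.12,"tz":0.05,"twist":-0.001,"jaw":1},{"tx":0.12,"ty":0.28,"tz":0.1,"twist":-0.001,"jaw":1},{"tx":0.2,"ty":0.45,"tz":0.15,"twist":-0.001,"jaw":1},{"tx":0.27,"ty":0.62,"tz":0.2,"twist":-0.001,"jaw":1},{"tx":0.31,"ty":0.74,"tz":0.25,"twist":-0.001,"jaw":1},{"tx":0.32,"ty":0.775,"tz":0.25,"twist":-0.001,"jaw":1},{"tx":0.32,"ty":0.775,"tz":0.25,"twist":-0.001,"jaw":1},{"tx":0.32,"ty":0.775,"tz":0.25,"twist":-0.001,"jaw":1}])

```text
t: 2.5
ee_pos: [0.5449, -0.2853, 0.2777]
eef_rot: [0.599, 0.801, -0.0, 0.0]
wrist_force: [-0.6, -0.2, 0.3]
gripper_width: 1.002
grip_force: 0.0
```

```bash
python3 -c "
from h import *
go([.546,-.2815,.183],106.6)
d=snap('scene','s1');t=snap('top','t1')
a=cv2.imread('pics/s1.png')[200:400,240:500];b=cv2.imread('pics/t1.png')[180:330,330:530]
im=np.zeros((600,800,3),np.uint8);im[:308,:400]=cv2.resize(a,(400,308));im[:300,400:]=cv2.resize(b,(400,300))
cv2.imwrite('pics/c3.png',im[:310])"
```

```text
t 2.5 pos [ 0.5449 -0.2853  0.2777] yaw 106.4 zax [ 0.    -0.001 -1.   ] F [-0.6 -0.2  0.3] w 1.002 g 0.0 q [-0.69  0.16 -0.07  1.34 -0.    0.59]
shift [0.0227 0.0142 0.6316] twist -0.0006
```

View pics/c3.png

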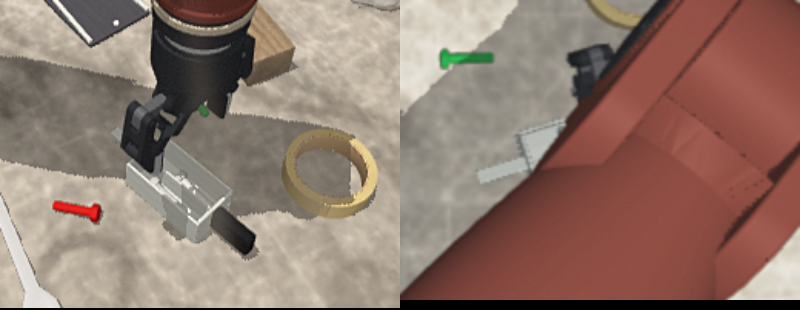

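The left half shows the gripper centred over the tray, with fingers on either side of its width; the tab and bolts are clear. Descend straight down.

Emit:
drive_tool(plan=[{"tx":0.02,"ty":0.014,"tz":0.1,"twist":-0.0005,"jaw":1},{"tx":0.022,"ty":0.014,"tz":0.22,"twist":-0.0005,"jaw":1},{"tx":0.022,"ty":0.014,"tz":0.35,"twist":-0.0005,"jaw":1},{"tx":0.022,"ty":0.014,"tz":0.48,"twist":-0.0005,"jaw":1},{"tx":0.022,"ty":0.014,"tz":0.58,"twist":-0.0005,"jaw":1},{"tx":0.022,"ty":0.014,"tz":0.63,"twist":-0.0005,"jaw":1},{"tx":0.022,"ty":0.014,"tz":0.63,"twist":-0.0005,"jaw":1},{"tx":0.022,"ty":0.014,"tz":0.63,"twist":-0.0005,"jaw":1}])

```text
t: 3.4
ee_pos: [0.5467, -0.2808, 0.1833]
eef_rot: [0.597, 0.802, -0.0, 0.0]
wrist_force: [0.6, 0.8, -0.3]
gripper_width: 1.002
grip_force: 0.0
```

Emit:
drive_tool(plan=[{"tx":0,"ty":0,"tz":0,"twist":0,"jaw":0.6},{"tx":0,"ty":0,"tz":0,"twist":0,"jaw":0.4},{"tx":0,"ty":0,"tz":0,"twist":0,"jaw":0.2},{"tx":0,"ty":0,"tz":0,"twist":0,"jaw":0},{"tx":0,"ty":0,"tz":0,"twist":0,"jaw":-1},{"tx":0,"ty":0,"tz":0,"twist":0,"jaw":-1},{"tx":0,"ty":0,"tz":0,"twist":0,"jaw":-1},{"tx":0,"ty":0,"tz":0,"twist":0,"jaw":-1}], squeeze=40)

```text
t: 4.2
ee_pos: [0.5469, -0.2809, 0.1838]
eef_rot: [0.597, 0.802, -0.0, 0.001]
wrist_force: [0.9, -0.1, 5.5]
gripper_width: 0.651
grip_force: 44.1
```

```bash
python3 -c "
from h import *
go([.594,.0175,.25],100.2)"
```

```text
t 4.2 pos [ 0.5469 -0.2809  0.1838] yaw 106.63 zax [ 0.001 -0.001 -1.   ] F [ 0.9 -0.1  5.5] w 0.651 g 44.1 q [-0.69  0.23 -0.17  1.17  0.    0.59]
shift [ 1.8159  0.8706 -0.4433] twist 0.0179
```

Gripped at 55 mm. Lift, then carry smoothly.

Emit:
drive_tool(plan=[{"tx":0,"ty":0,"tz":-0.05,"twist":0,"jaw":-1},{"tx":0,"ty":0,"tz":-0.12,"twist":0,"jaw":-1},{"tx":0,"ty":0,"tz":-0.2,"twist":0,"jaw":-1},{"tx":0,"ty":0,"tz":-0.28,"twist":0,"jaw":-1},{"tx":0,"ty":0,"tz":-0.35,"twist":0,"jaw":-1},{"tx":0,"ty":0,"tz":-0.4,"twist":0,"jaw":-1},{"tx":0,"ty":0,"tz":-0.42,"twist":0,"jaw":-1},{"tx":0,"ty":0,"tz":-0.42,"twist":0,"jaw":-1}])

```text
t: 5.0
ee_pos: [0.5466, -0.2807, 0.2462]
eef_rot: [0.597, 0.802, -0.0, 0.0]
wrist_force: [0.2, -0.3, -3.3]
gripper_width: 0.646
grip_force: 43.2
```

Emit:
drive_tool(plan=[{"tx":0.04,"ty":0.02,"tz":0,"twist":0.001,"jaw":-1},{"tx":0.13,"ty":0.06,"tz":0,"twist":0.002,"jaw":-1},{"tx":0.27,"ty":0.13,"tz":0,"twist":0.004,"jaw":-1},{"tx":0.43,"ty":0.21,"tz":0,"twist":0.006,"jaw":-1},{"tx":0.59,"ty":0.29,"tz":0,"twist":0.009,"jaw":-1},{"tx":0.75,"ty":0.37,"tz":0,"twist":0.012,"jaw":-1},{"tx":0.88,"ty":0.43,"tz":0,"twist":0.015,"jaw":-1},{"tx":0.96,"ty":0.46,"tz":0,"twist":0.0175,"jaw":-1}])

```text
t: 5.8
ee_pos: [0.5713, -0.12, 0.2452]
eef_rot: [0.64, 0.768, 0.0, -0.001]
wrist_force: [0.4, 0.2, -3.6]
gripper_width: 0.648
grip_force: 43.2
```

```bash
python3 -c "
from h import *
go([.594,.0175,.245],100.2)"
```

```text
t 5.8 pos [ 0.5713 -0.12    0.2452] yaw 100.37 zax [-0.001  0.001 -1.   ] F [ 0.4  0.2 -3.6] w 0.648 g 43.2 q [-0.43  0.09 -0.21  1.27  0.    0.96]
shift [0.8742 0.3142 0.0017] twist 0.0005
```

Emit:
drive_tool(plan=[{"tx":0.04,"ty":0.015,"tz":0,"twist":0.0005,"jaw":-1},{"tx":0.14,"ty":0.05,"tz":0,"twist":0.0005,"jaw":-1},{"tx":0.29,"ty":0.1,"tz":0,"twist":0.0005,"jaw":-1},{"tx":0.46,"ty":0.165,"tz":0,"twist":0.0005,"jaw":-1},{"tx":0.63,"ty":0.225,"tz":0,"twist":0.0005,"jaw":-1},{"tx":0.77,"ty":0.28,"tz":0,"twist":0.0005,"jaw":-1},{"tx":0.84,"ty":0.307,"tz":0,"twist":0.0005,"jaw":-1},{"tx":0.86,"ty":0.314,"tz":0,"twist":0.0005,"jaw":-1}])

```text
t: 6.6
ee_pos: [0.5947, 0.0136, 0.2455]
eef_rot: [0.641, 0.767, -0.0, -0.0]
wrist_force: [0.1, -0.9, -2.7]
gripper_width: 0.649
grip_force: 43.2
```

```bash
python3 -c "
from h import *
go([.5945,.0155,.19],100.2)
d=snap('scene','s2');t=snap('top','t2')
a=cv2.imread('pics/s2.png')[80:260,190:380];b=cv2.imread('pics/t2.png')[180:300,80:320]
im=np.zeros((360,800,3),np.uint8);im[:360,:380]=cv2.resize(a,(380,360));im[:210,380:]=cv2.resize(b,(420,210))
cv2.imwrite('pics/c4.png',im)"
```

```text
t 6.6 pos [0.5947 0.0136 0.2455] yaw 100.22 zax [-0.  0. -1.] F [ 0.1 -0.9 -2.7] w 0.649 g 43.2 q [-0.2   0.12 -0.17  1.28 -0.    1.2 ]
shift [0.0128 0.0012 0.3702] twist 0.0001
```

View pics/c4.png

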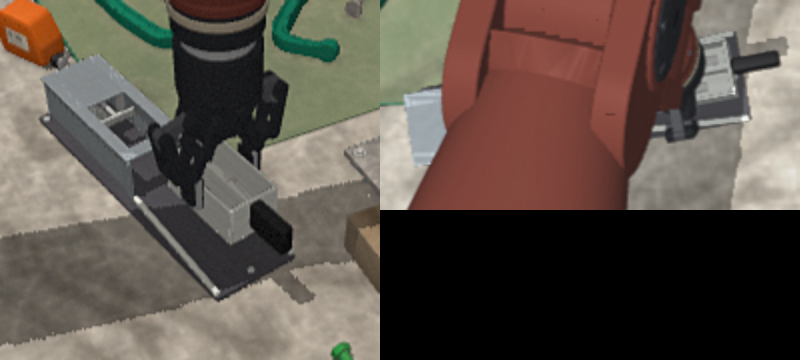

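The tray hangs level over the runway in line with the dock; tab tip is at about top (308,212.6). I'll check the in-hand offset against that pixel.

```bash
python3 -c "
from h import *
d=pickle.load(open('pics/t2.pkl','rb'));s=pickle.load(open('pics/s2.pkl','rb'))
u=np.array([np.cos(np.radians(100.2)),np.sin(np.radians(100.2)),0]);n=np.array([-u[1],u[0],0])
p=np.array([.5947,.0140,.0617+.041])-.098*u
print(proj(d,p),proj(s,p+.007*n),proj(s,p-.007*n))
for f,c,k in (('t2',(150,80),d),):
  im=k['img'];m=(im.max(2)<60).astype(np.uint8);m[:, :290]=0;m[:185]=0;m[240:]=0;m[:,330:]=0
  ys,xs=np.where(m);print(len(xs),xs.max(),ys[xs>=xs.max()-1].mean())
q=ray(d,308,212.6,.1027);print('tip',q,'along',(q-np.array([.5947,.0140,0]))@u,(q-np.array([.5947,.0140,0]))@n)
"
```

```text
[306.96989469 212.6618516 ] [331.0949861  196.70536304] [337.30055104 193.29649247]
137 307 213.2
tip [ 0.6121521  -0.08419176  0.1027    ] along -0.0997304043958471 0.0002119823586243509
```

In-hand pose is within 1 mm. Lower gently and release with a moderate opening.

Emit:
drive_tool(plan=[{"tx":0.005,"ty":0,"tz":0.06,"twist":0,"jaw":-1},{"tx":0.012,"ty":0,"tz":0.14,"twist":0,"jaw":-1},{"tx":0.012,"ty":0,"tz":0.22,"twist":0,"jaw":-1},{"tx":0.012,"ty":0,"tz":0.29,"twist":0,"jaw":-1},{"tx":0.012,"ty":0,"tz":0.335,"twist":0,"jaw":-1},{"tx":0.012,"ty":0,"tz":0.355,"twist":0,"jaw":-1},{"tx":0.012,"ty":0,"tz":0.368,"twist":0,"jaw":-1},{"tx":0.012,"ty":0,"tz":0.368,"twist":0,"jaw":-1}])

```text
t: 7.5
ee_pos: [0.5944, 0.0142, 0.1905]
eef_rot: [0.642, 0.767, 0.0, 0.0]
wrist_force: [-0.6, 0.2, -3.6]
gripper_width: 0.648
grip_force: 43.2
```

Emit:
drive_tool(plan=[{"tx":0,"ty":0,"tz":0,"twist":0,"jaw":0.4},{"tx":0,"ty":0,"tz":0,"twist":0,"jaw":0.55},{"tx":0,"ty":0,"tz":0,"twist":0,"jaw":0.7},{"tx":0,"ty":0,"tz":0,"twist":0,"jaw":0.75},{"tx":0,"ty":0,"tz":0,"twist":0,"jaw":0.75},{"tx":0,"ty":0,"tz":0,"twist":0,"jaw":0.75},{"tx":0,"ty":0,"tz":0,"twist":0,"jaw":0.75},{"tx":0,"ty":0,"tz":0,"twist":0,"jaw":0.75}])

```text
t: 8.3
ee_pos: [0.5943, 0.0142, 0.1904]
eef_rot: [0.642, 0.767, -0.0, 0.0]
wrist_force: [0.1, -0.3, -0.5]
gripper_width: 0.875
grip_force: 0.0
```

Emit:
drive_tool(plan=[{"tx":0,"ty":0,"tz":-0.05,"twist":0,"jaw":0.75},{"tx":0,"ty":0,"tz":-0.13,"twist":0,"jaw":0.75},{"tx":0,"ty":0,"tz":-0.23,"twist":0,"jaw":0.75},{"tx":0,"ty":0,"tz":-0.33,"twist":0,"jaw":0.75},{"tx":0,"ty":0,"tz":-0.43,"twist":0,"jaw":0.75},{"tx":0,"ty":0,"tz":-0.5,"twist":0,"jaw":0.75},{"tx":0,"ty":0,"tz":-0.54,"twist":0,"jaw":0.5},{"tx":0,"ty":0,"tz":-0.54,"twist":0,"jaw":0.2}])

```text
t: 9.1
ee_pos: [0.5946, 0.0141, 0.2725]
eef_rot: [0.642, 0.767, 0.0, 0.001]
wrist_force: [-0.2, 1.2, -0.3]
gripper_width: 0.613
grip_force: 0.0
```

```bash
python3 -c "
from h import *
st()
d=snap('scene','s3');t=snap('top','t3')
a=cv2.imread('pics/s3.png')[80:260,190:380];b=cv2.imread('pics/t3.png')[180:300,80:320]
im=np.zeros((570,800,3),np.uint8);im[:360,:380]=cv2.resize(a,(380,360));im[360:,380:]=cv2.resize(b,(420,210))
cv2.imwrite('pics/c5.png',im)"
```

```text
t 9.1 pos [0.5946 0.0141 0.2725] yaw 100.14 zax [ 0.001 -0.    -1.   ] F [-0.2  1.2 -0.3] w 0.613 g 0.0 q [-0.2   0.1  -0.14  1.32 -0.    1.2 ]
```

View pics/c5.png

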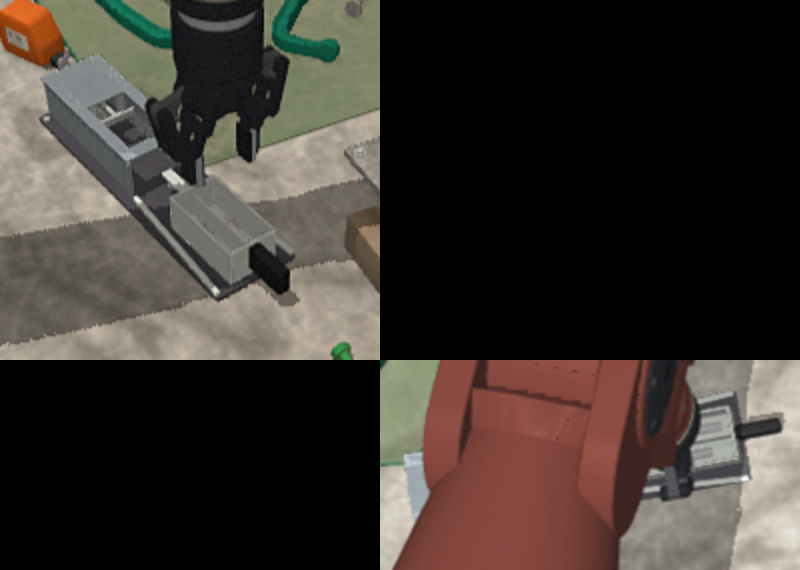

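The tray sits flat between the rails, tail just outside the mouth, bolts inside; tab tip is at top px (309,217). Next, go over the tab.

```bash
python3 -c "
from h import *
d=pickle.load(open('pics/t3.pkl','rb'))
im=d['img'];m=(im.max(2)<60).astype(np.uint8);m[:, :286]=0;m[:185]=0;m[240:]=0;m[:,330:]=0
ys,xs=np.where(m)
for lo in (290,296,302): 
  k=(xs>=lo)&(xs<lo+6);print(lo,ys[k].mean() if k.any() else None,k.sum())
print(xs.max())
q=ray(d,309.1,217.1,.047);c=np.array([.5944,.0142,0]);a=np.radians(100.2);u=np.array([np.cos(a),np.sin(a),0]);n=np.array([-u[1],u[0],0])
print(q,(q-c)@u,(q-c)@n)
go([.6086,-.0645,.25],100.2)"
```

```text
290 219.05263157894737 38
296 217.89743589743588 39
302 216.95348837209303 43
308
[ 0.61104091 -0.08373341  0.047     ] -0.09933248195685909 0.0009645988331987109
t 9.2 pos [0.5942 0.0142 0.271 ] yaw 100.14 zax [-0.001  0.    -1.   ] F [ 0.8 -0.3 -0.3] w 0.601 g 0.0 q [-0.2   0.11 -0.14  1.32 -0.    1.2 ]
shift [-0.5333  0.0023  0.14  ] twist -0.0002
```

Emit:
drive_tool(plan=[{"tx":-0.06,"ty":0,"tz":0,"twist":0,"jaw":0.2},{"tx":-0.18,"ty":0,"tz":0,"twist":0,"jaw":0.2},{"tx":-0.32,"ty":0,"tz":0,"twist":0,"jaw":0.2},{"tx":-0.45,"ty":0,"tz":0,"twist":0,"jaw":0.2},{"tx":-0.535,"ty":0,"tz":0,"twist":0,"jaw":0.2},{"tx":-0.535,"ty":0,"tz":0.1,"twist":0,"jaw":0.2},{"tx":-0.535,"ty":0,"tz":0.2,"twist":0,"jaw":0.2},{"tx":-0.535,"ty":0,"tz":0.26,"twist":0,"jaw":0.2}])

```text
t: 10.0
ee_pos: [0.6076, -0.0641, 0.2296]
eef_rot: [0.642, 0.767, -0.001, -0.001]
wrist_force: [0.5, -0.7, -0.4]
gripper_width: 0.602
grip_force: 0.0
```

Emit:
drive_tool(plan=[{"tx":0,"ty":0,"tz":0.08,"twist":0,"jaw":0.2},{"tx":0,"ty":0,"tz":0.16,"twist":0,"jaw":0.2},{"tx":0,"ty":0,"tz":0.22,"twist":0,"jaw":0.2},{"tx":0,"ty":0,"tz":0.26,"twist":0,"jaw":0.2},{"tx":0,"ty":0,"tz":0.26,"twist":0,"jaw":0},{"tx":0,"ty":0,"tz":0.26,"twist":0,"jaw":-0.3},{"tx":0,"ty":0,"tz":0.26,"twist":0,"jaw":-0.5},{"tx":0,"ty":0,"tz":0.26,"twist":0,"jaw":-1}])

```text
t: 10.8
ee_pos: [0.6088, -0.0649, 0.1943]
eef_rot: [0.642, 0.767, 0.0, 0.001]
wrist_force: [-1.5, 1.5, 3.1]
gripper_width: 0.154
grip_force: 41.0
```

Emit:
drive_tool(plan=[{"tx":0,"ty":0,"tz":0,"twist":0,"jaw":-1},{"tx":0,"ty":0,"tz":0,"twist":0,"jaw":-1},{"tx":0,"ty":0,"tz":0,"twist":0,"jaw":-1},{"tx":0,"ty":0,"tz":0,"twist":0,"jaw":-1},{"tx":0,"ty":0,"tz":0,"twist":0,"jaw":-1},{"tx":0,"ty":0,"tz":0,"twist":0,"jaw":-1},{"tx":0,"ty":0,"tz":0,"twist":0,"jaw":-1},{"tx":0,"ty":0,"tz":0,"twist":0,"jaw":-1}])

```text
t: 11.6
ee_pos: [0.6088, -0.0649, 0.1942]
eef_rot: [0.642, 0.767, 0.0, 0.001]
wrist_force: [-0.5, -0.2, 5.0]
gripper_width: 0.152
grip_force: 41.4
```

```bash
python3 -c "
from h import *
a=np.radians(100.2);u=np.array([np.cos(a),np.sin(a),0])
m=np.array([.5757,.1208,0])
go(m-.0165*u+[0,0,.193],100.2)"
```

```text
t 11.6 pos [ 0.6088 -0.0649  0.1942] yaw 100.14 zax [ 0.001 -0.    -1.   ] F [-0.5 -0.2  5. ] w 0.152 g 41.4 q [-0.32  0.21 -0.17  1.19 -0.    1.07]
shift [1.1478 0.0012 0.0075] twist -0.0002
```

Tab gripped. Slide in to just before the spring, then check the force.

Emit:
drive_tool(plan=[{"tx":0.05,"ty":0,"tz":0,"twist":0,"jaw":-1},{"tx":0.12,"ty":0,"tz":0,"twist":0,"jaw":-1},{"tx":0.19,"ty":0,"tz":0,"twist":0,"jaw":-1},{"tx":0.26,"ty":0,"tz":0,"twist":0,"jaw":-1},{"tx":0.33,"ty":0,"tz":0,"twist":0,"jaw":-1},{"tx":0.39,"ty":0,"tz":0,"twist":0,"jaw":-1},{"tx":0.43,"ty":0,"tz":0,"twist":0,"jaw":-1},{"tx":0.45,"ty":0,"tz":0,"twist":0,"jaw":-1}], squeeze=50)

```text
t: 12.4
ee_pos: [0.5969, 0.0022, 0.1943]
eef_rot: [0.642, 0.767, 0.0, 0.001]
wrist_force: [-0.5, -2.1, 6.0]
gripper_width: 0.152
grip_force: 49.8
```

Emit:
drive_tool(plan=[{"tx":0.05,"ty":0,"tz":0,"twist":0,"jaw":-1},{"tx":0.11,"ty":0,"tz":0,"twist":0,"jaw":-1},{"tx":0.18,"ty":0,"tz":0,"twist":0,"jaw":-1},{"tx":0.25,"ty":0,"tz":0,"twist":0,"jaw":-1},{"tx":0.31,"ty":0,"tz":0,"twist":0,"jaw":-1},{"tx":0.36,"ty":0,"tz":0,"twist":0,"jaw":-1},{"tx":0.39,"ty":0,"tz":0,"twist":0,"jaw":-1},{"tx":0.4,"ty":0,"tz":0,"twist":0,"jaw":-1}])

```text
t: 13.2
ee_pos: [0.5863, 0.0612, 0.1943]
eef_rot: [0.642, 0.767, 0.0, 0.001]
wrist_force: [0.9, -4.1, 5.9]
gripper_width: 0.15
grip_force: 49.8
```

```bash
python3 -c "
from h import *
a=np.radians(100.2);u=np.array([np.cos(a),np.sin(a),0])
m=np.array([.5757,.1208,0])
go(m-.0165*u+[0,0,.193],100.2)
d=snap('scene','s4')
cv2.imwrite('pics/c6.png',cv2.resize(cv2.imread('pics/s4.png')[80:240,190:380],(570,480)))"
```

```text
t 13.2 pos [0.5863 0.0612 0.1943] yaw 100.16 zax [ 0.002 -0.001 -1.   ] F [ 0.9 -4.1  5.9] w 0.15 g 49.8 q [-0.12  0.14 -0.25  1.18 -0.    1.28]
shift [0.2938 0.0008 0.0082] twist -0.0001
```

View pics/c6.png

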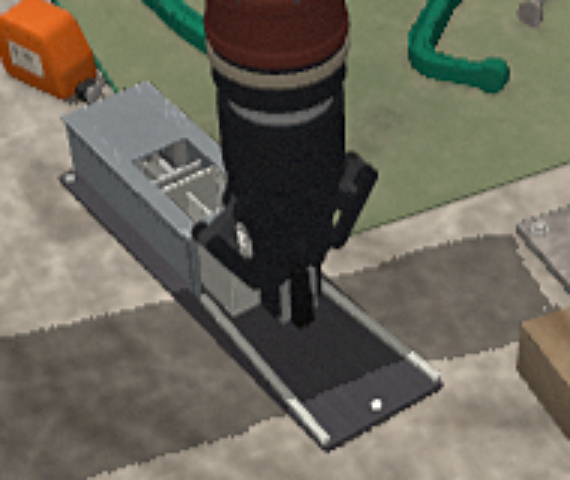

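The tray is in the dock and straight, with the gripper clear of the roof edge. Next: press through most of the rest, then creep to the stop watching force.

Emit:
drive_tool(plan=[{"tx":0.04,"ty":0,"tz":0,"twist":0,"jaw":-1},{"tx":0.08,"ty":0,"tz":0,"twist":0,"jaw":-1},{"tx":0.12,"ty":0,"tz":0,"twist":0,"jaw":-1},{"tx":0.16,"ty":0,"tz":0,"twist":0,"jaw":-1},{"tx":0.2,"ty":0,"tz":0,"twist":0,"jaw":-1},{"tx":0.235,"ty":0,"tz":0,"twist":0,"jaw":-1},{"tx":0.26,"ty":0,"tz":0,"twist":0,"jaw":-1},{"tx":0.27,"ty":0,"tz":0,"twist":0,"jaw":-1}], squeeze=60)

```text
t: 14.05
ee_pos: [0.5795, 0.0998, 0.1943]
eef_rot: [0.642, 0.766, -0.001, 0.002]
wrist_force: [1.7, -11.3, 6.0]
gripper_width: 0.151
grip_force: 59.4
```

Emit:
drive_tool(plan=[{"tx":0.004,"ty":0,"tz":0,"twist":0,"jaw":-1},{"tx":0.008,"ty":0,"tz":0,"twist":0,"jaw":-1},{"tx":0.012,"ty":0,"tz":0,"twist":0,"jaw":-1},{"tx":0.016,"ty":0,"tz":0,"twist":0,"jaw":-1},{"tx":0.018,"ty":0,"tz":0,"twist":0,"jaw":-1},{"tx":0.02,"ty":0,"tz":0,"twist":0,"jaw":-1},{"tx":0.02,"ty":0,"tz":0,"twist":0,"jaw":-1},{"tx":0.02,"ty":0,"tz":0,"twist":0,"jaw":-1}])

```text
t: 14.85
ee_pos: [0.579, 0.1025, 0.1943]
eef_rot: [0.642, 0.766, -0.001, 0.002]
wrist_force: [1.7, -10.1, 6.4]
gripper_width: 0.15
grip_force: 59.4
```

Emit:
drive_tool(plan=[{"tx":0.004,"ty":0,"tz":0,"twist":0,"jaw":-1},{"tx":0.008,"ty":0,"tz":0,"twist":0,"jaw":-1},{"tx":0.012,"ty":0,"tz":0,"twist":0,"jaw":-1},{"tx":0.016,"ty":0,"tz":0,"twist":0,"jaw":-1},{"tx":0.018,"ty":0,"tz":0,"twist":0,"jaw":-1},{"tx":0.02,"ty":0,"tz":0,"twist":0,"jaw":-1},{"tx":0.02,"ty":0,"tz":0,"twist":0,"jaw":-1},{"tx":0.02,"ty":0,"tz":0,"twist":0,"jaw":-1}])

```text
t: 15.65
ee_pos: [0.5785, 0.1051, 0.1943]
eef_rot: [0.642, 0.766, -0.001, 0.002]
wrist_force: [1.3, -15.0, 5.0]
gripper_width: 0.15
grip_force: 59.3
```

Emit:
drive_tool(plan=[{"tx":0.004,"ty":0,"tz":0,"twist":0,"jaw":-1},{"tx":0.008,"ty":0,"tz":0,"twist":0,"jaw":-1},{"tx":0.012,"ty":0,"tz":0,"twist":0,"jaw":-1},{"tx":0.014,"ty":0,"tz":0,"twist":0,"jaw":-1},{"tx":0.014,"ty":0,"tz":0,"twist":0,"jaw":-1},{"tx":0.014,"ty":0,"tz":0,"twist":0,"jaw":-1},{"tx":0.014,"ty":0,"tz":0,"twist":0,"jaw":-1},{"tx":0.014,"ty":0,"tz":0,"twist":0,"jaw":-1}])

```text
t: 16.45
ee_pos: [0.5785, 0.1058, 0.1943]
eef_rot: [0.643, 0.766, -0.002, 0.004]
wrist_force: [3.1, -22.8, 4.1]
gripper_width: 0.155
grip_force: 59.2
```

The end stop is reached: force rose to 23 N with no more travel. Ease back 11 mm with the spring and let go.

Emit:
drive_tool(plan=[{"tx":-0.02,"ty":0,"tz":0,"twist":0,"jaw":-1},{"tx":-0.04,"ty":0,"tz":0,"twist":0,"jaw":-1},{"tx":-0.06,"ty":0,"tz":0,"twist":0,"jaw":-1},{"tx":-0.075,"ty":0,"tz":0,"twist":0,"jaw":-1},{"tx":-0.08,"ty":0,"tz":0,"twist":0,"jaw":-1},{"tx":-0.08,"ty":0,"tz":0,"twist":0,"jaw":-0.4},{"tx":-0.08,"ty":0,"tz":0,"twist":0,"jaw":-0.2},{"tx":-0.08,"ty":0,"tz":0,"twist":0,"jaw":0}])

```text
t: 17.25
ee_pos: [0.5792, 0.097, 0.193]
eef_rot: [0.642, 0.767, -0.0, -0.0]
wrist_force: [0.1, -0.1, -0.7]
gripper_width: 0.498
grip_force: 0.0
```

Emit:
drive_tool(plan=[{"tx":0,"ty":0,"tz":0,"twist":0,"jaw":0},{"tx":0,"ty":0,"tz":0,"twist":0,"jaw":0},{"tx":0,"ty":0,"tz":0,"twist":0,"jaw":0},{"tx":0,"ty":0,"tz":-0.1,"twist":0,"jaw":0},{"tx":0,"ty":0,"tz":-0.22,"twist":0,"jaw":0},{"tx":0,"ty":0,"tz":-0.36,"twist":0,"jaw":0},{"tx":0,"ty":0,"tz":-0.5,"twist":0,"jaw":0},{"tx":0,"ty":0,"tz":-0.55,"twist":0,"jaw":0}])

```text
t: 18.05
ee_pos: [0.5803, 0.0967, 0.2796]
eef_rot: [0.642, 0.767, 0.001, 0.002]
wrist_force: [-0.0, 1.4, -0.1]
gripper_width: 0.503
grip_force: 0.0
```

Emit:
drive_tool(plan=[{"tx":-0.1,"ty":0,"tz":-0.05,"twist":0,"jaw":0},{"tx":-0.25,"ty":0,"tz":-0.1,"twist":0,"jaw":0},{"tx":-0.42,"ty":0,"tz":-0.2,"twist":0,"jaw":0},{"tx":-0.6,"ty":0,"tz":-0.3,"twist":0,"jaw":0},{"tx":-0.77,"ty":0,"tz":-0.3,"twist":0,"jaw":0},{"tx":-0.9,"ty":0,"tz":-0.3,"twist":0,"jaw":0},{"tx":-0.97,"ty":0,"tz":-0.3,"twist":0,"jaw":0},{"tx":-1,"ty":0,"tz":-0.3,"twist":0,"jaw":0}])

```text
t: 18.85
ee_pos: [0.6059, -0.0522, 0.3204]
eef_rot: [0.642, 0.766, -0.0, -0.0]
wrist_force: [0.1, 0.5, -0.6]
gripper_width: 0.501
grip_force: 0.0
```

```bash
python3 -c "
from h import *
st();d=snap('scene','s5');t=snap('top','t5')
a=cv2.imread('pics/s5.png')[90:240,200:350];b=cv2.imread('pics/t5.png')[180:300,80:320]
im=np.zeros((500,800,3),np.uint8);im[:380,:380]=cv2.resize(a,(380,380));im[:210,380:]=cv2.resize(b,(420,210))
cv2.imwrite('pics/c7.png',im[:380])"
```

```text
t 18.85 pos [ 0.6059 -0.0522  0.3204] yaw 100.07 zax [-0.001  0.    -1.   ] F [ 0.1  0.5 -0.6] w 0.501 g 0.0 q [-0.3   0.13 -0.03  1.41 -0.    1.09]
```

View pics/c7.png

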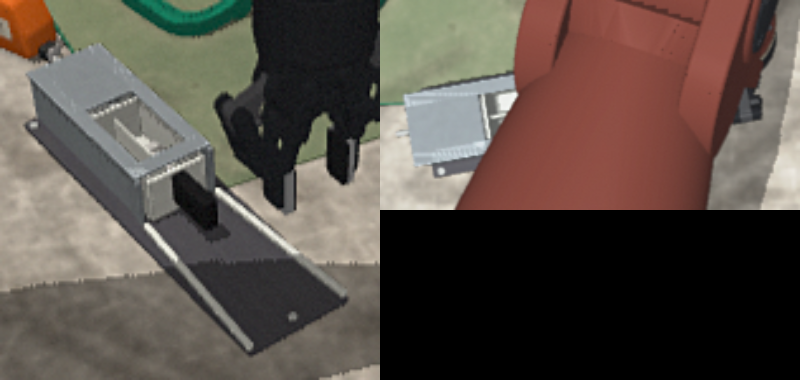

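The tray front appears flush in the mouth, standing by itself with the gripper clear. I'll check by number: tab tip against prediction for face offsets 0 and -23 mm.

```bash
python3 -c "
from h import *
d=pickle.load(open('pics/s5.pkl','rb'));a=np.radians(100.2);u=np.array([np.cos(a),np.sin(a),0]);m=np.array([.5757,.1208,0])
n=np.array([-u[1],u[0],0])
for f in (.0135,0,-.004,-.023): print(f,[proj(d,m+(f-.048)*u+s*n+[0,0,z]).round(1) for s in(-.007,.007) for z in (.047,.017)])
im=d['img'].max(2);k=(im<30).astype(np.uint8);k[:150]=0;k[190:]=0;k[:,:262]=0;k[:,292:]=0
nb,l,s,c=cv2.connectedComponentsWithStats(k);print(s[1:][s[1:,4]>20])
"
```

```text
0.0135 [array([282.5, 164.7]), array([283.2, 175.6]), array([276.8, 167.5]), array([277.6, 178.4])]
0 [array([286.4, 168.3]), array([287. , 179.2]), array([280.7, 171.1]), array([281.4, 182.1])]
-0.004 [array([287.6, 169.4]), array([288.1, 180.3]), array([281.8, 172.2]), array([282.5, 183.2])]
-0.023 [array([293.1, 174.6]), array([293.5, 185.5]), array([287.4, 177.5]), array([287.9, 188.4])]
[[268 158  18  23 220]]
```

The tab tip's right edge is at px 286 and its bottom at 181, against 287/182 predicted for flush, so the tray is latched. Handing in.

```bash
python3 -c "
from station import manip
print(manip.job_done())"
```

```text
the job is handed in; nothing more can be done
None
```

The tray is back in its dock and latched with its front flush with the mouth to within about 2 mm by the final scene picture. It has been let go, the gripper is clear of it, and the job is handed in; the hand-in returned no verdict.

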